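# Load the lazy susan without turning it

## Robot

A 6-joint arm with a two-finger parallel gripper is mounted at the origin on a cart in front of the work surface, level with it; the furniture and walls round the work are solid. World frame = base frame: x ahead of the robot, y to its left, z up, the work surface at z = 0. Lengths are in m, angles in rad, forces in N, time in s.
With the tool pointing down it reaches from about 0.3 to 1 m from the base axis. Payload 5.1 kg.
Tool frame: the origin (TCP) lies on the mounting face of the last link; the fingertips stand 190 mm ahead of it and the grasp point (between the pads) lies 171 mm ahead of it; z points along the fingers, y is the line along which they close (so a half turn about z gives the same grasp; the last joint's range is limited). The gripper opens to 95 mm and grips with 3 to 60 N. Pads are 20 mm wide; open, the fingers measure 119 mm over their backs; the gripper's body (75 mm by 180 mm) begins 59 mm behind the grasp point.
Start: joints at [1.161, 0.124, 1.65, -0, 1.367, -0.083], TCP at [0.209, 0.616, 0.405] pointing down, gripper open.
Joint ranges: [-2.61, 2.61], [-1.02, 2.33], [0.03, 2.71], [-1.35, 4.49], [0.32, 2.68], [-2.91, 2.91]. Speed limits (rad/s): [2.57, 2.57, 3.14, 3.14, 3.14, 3.14].

## Interface

Orientations are given as [roll, pitch, yaw] about the fixed x, y, z axes, in that order (R = Rz(yaw) Ry(pitch) Rx(roll)).
In Python, from bench import env gives the robot as it stands.
- The arm moves only by the tool move_arm, never from a script. Its argument "rows" is a list of rows, each an object with "slide": the shift along the tool's x, y, z in mm, a list of three; "delta_rot": the turn, a rotation vector about the tool's x, y, z in degrees, a list of three; "claw": the opening, from 0 (shut) to 1 (fully open). In form: [{"slide": [x, y, z], "delta_rot": [rx, ry, rz], "claw": claw}, ...]. A call has 1 to 5 rows; each row is the pose to reach, as a shift and turn from the pose commanded when the call began, along the tool's axes at that moment; what a row does not reach only later rows make up. A row lasts 1/8 s, in which the tool goes at most 62.5 mm and 10.7 degrees, less where a joint would pass 70% of its speed; a pose out of reach is approached as far as the arm can. A call with a gripper value outside its range is refused whole. The fingers move at their own pace and stop on an object; "squeeze" is the grip in N (left out, the last holds). Time passes only in rows, so rows that repeat a pose let the fingers close. It gives the time, the measured TCP pose, the force, the opening and the grip force at its end, in the units of the state.
- env.observe(): the state, without advancing time (a new reading comes with each control period).
- env.read_camera(name): name is "scene" or "top" or "wrist"; returns the picture (400x640x3 uint8, blue, green, red); there is no depth.
- env.get_calibration(name): a dict with "camera_matrix" (3x3 intrinsics, pixels), "D" ([k1, k2, p1, p2, k3] as OpenCV has them; the pictures are not rectified), "xyz" and "attitude" of the camera in the world. Camera axes: x right, y down, z forward; pixel columns grow to the right and rows downward; lengths in m; the calibration is good to about 2 mm. A picture is of the moment at which its call begins: read the wrist's pose just before it. get_calibration takes no time and is no camera call; for the wrist camera it gives the pose at the moment of the call.
- env.finish_job(): hands the job in; it is judged then, once.
The state is a dict: "time": time; "joints": joint angles; "qvel": joint speeds; "joint_torque": joint torques, N m; "ee_pos": TCP position; "ee_rot": TCP orientation; "ft_force": force on the tool from outside, world axes, zero at the start; "torque": the same for the moment, N m; "width": finger opening in m; "gripper_force": force on a finger pad.
Only numpy, scipy, OpenCV 4.12 (cv2) and the standard library are available. Lean on these libraries where they do the work, as an engineer would, in place of code of your own. Each camera call takes 0.05 s, during which the arm holds its last target. There are 200 camera calls.

## Task

Get the lazy susan ready for the table: slide the metal canister from the chopping board onto the turntable so that it stands centred in the yellow ring (push it, do not lift it), and set the spice jar with the green and white label upright in the middle of the red spot. The turntable runs freely: do not let it turn by more than about ten degrees while you do so, and leave the salt shaker and the other two spice jars standing where they are.

Things in the scene. Friction and masses are not known exactly. Their poses are not given: they have to be found in the camera images.
- yellow_mark (a point): Centre of the yellow ring inlaid in the turntable's top (ring 110 mm outside diameter, a little larger than the canister's foot), 95 mm from the turntable's axis, at the height of the turntable's top (z = 21 mm). It faces the chopping board, turned 4 to 28 degrees towards the robot from the foot's +y axis.
- red_mark (a point): Centre of the red spot (60 mm diameter, flat) on the turntable's top, 105 mm from the axis, opposite the yellow ring, z = 21 mm.
- susan_foot: Fixed foot of the lazy susan; origin on the turntable's axis at worktop height; its y axis points to the robot's left, square to the near edge of the chopping board. The wooden disc on it has a diameter of 310 mm, its top is 21 mm above the worktop; nothing on it stops things from sliding.
- turntable (a joint): Angle of the turntable about its upright axis, rad, anticlockwise from above; 0 means that the yellow ring lies exactly on the foot's +y axis. It turns almost freely: friction 0.004 N m, so a push of 1 N that misses the axis by 5 mm turns it; the friction of a thing that slides over it drags it round unless it slides straight towards the axis.
- chopping_board: Wooden chopping board, fixed, 200 x 300 x 22 mm, lying flat; origin at the centre of its underside, long side along its y axis; its middle line passes about 85 mm nearer the robot than the turntable's axis. Its short edge lies 4 mm from the turntable's rim and its top is 1 mm higher than the turntable, so that things can be slid straight across.
- canister: Grey metal canister with a lid and a small knob on top (lid and knob are fixed to it), 102 mm diameter, 130 mm tall over the knob (about 117 mm to the lid's shoulder), 0.3 to 0.6 kg; origin at the centre of its underside, z axis up. It starts on the chopping board. It slides, and may tip if it is pushed higher than about 60 mm above its foot.
- spice_1: The spice jar with the green and white label: glass, red cap, 45 mm diameter, 106 mm tall, 0.11 kg, standing on the worktop right of the turntable in a row with two like jars; origin at the centre of its underside, z axis up.
- spice_2: Another spice jar with a dark and yellow label, red cap, 45 mm diameter, 106 mm tall; to be left alone; origin at the centre of its underside.
- spice_3: The third spice jar, also with a dark and yellow label, 45 mm diameter, 106 mm tall; to be left alone; origin at the centre of its underside.
- salt_shaker: Salt shaker, 44 mm diameter, 90 mm tall, standing loose on the turntable's far side; to be left standing; origin at the centre of its underside.

How it is judged:
By the outcome, as a careful person would: the job done as asked, in the order asked, and still so for the second after the job is handed in, with the robot touching nothing.
It also fails if it takes over 67 s, if anything falls off the work surface, if the arm or the gripper's body presses on something with over 40 N, if the wrist force passes 120 N, or if a joint passes its speed limit or range.

## Working session

There is one attempt and no reset: what is moved stays moved. The work goes in short steps, Python scripts to look and compute and a tool call to move; the robot and the scene stay as the last step left them, time stands still between calls to the robot, and variables do not carry over. Pictures are saved under pics/ and viewed, at most 12 in all, crops included, and the job is handed in when it is done.

Besides the shell and the picture viewer there is one more tool, called after "Call:" as a command line: name --argument value ..., lists and objects as JSON in quotes. move_arm: Moves the arm, as the interface text tells. Its arguments: {"type":"object","properties":{"rows":{"type":"array"},"squeeze":{"type":"number"}},"required":["rows"]}

```bash
mkdir -p pics; cat > h.py <<'E'
from bench import env
import numpy as np, cv2
from scipy.spatial.transform import Rotation as R
def cal(n):
    c=env.get_calibration(n); return np.array(c["camera_matrix"]),np.array(c["D"],float),np.array(c["xyz"]),c["attitude"]
def Rm(a):
    a=np.array(a,float)
    return a if a.shape==(3,3) else R.from_euler('xyz',a).as_matrix()
def ray(c,px,z):
    K,D,p,a=c; u=cv2.undistortPoints(np.array([[px]],float),K,D)[0,0]
    d=Rm(a)@np.array([u[0],u[1],1]); return p+d*(z-p[2])/d[2]
def proj(c,P):
    K,D,p,a=c; q=(np.atleast_2d(P)-p)@Rm(a)
    return cv2.projectPoints(q,np.zeros(3),np.zeros(3),K,D)[0][:,0]
E
python3 - <<'E'
from h import *
print(env.observe())
for n in("top","scene"):
    print(n,env.get_calibration(n)); cv2.imwrite(f"pics/{n}0.png",env.read_camera(n))
E
```

```text
{'time': 0.0, 'joints': array([ 1.16139075e+00,  1.24504532e-01,  1.65166806e+00, -2.07470390e-05,
        1.36745803e+00, -8.25774945e-02]), 'qvel': array([ 1.47240352e-03, -6.38486778e-05, -1.19932027e-03,  2.02352684e-04,
       -1.42596062e-04, -1.55570402e-03]), 'joint_torque': array([-2.25084359e-04, -4.17592692e+01, -3.59935963e+01,  7.75397569e-02,
        4.90056700e-02, -1.68197048e-04]), 'ee_pos': array([0.2085943 , 0.61536194, 0.40349052]), 'ee_rot': array([-3.13955996e+00, -1.47857008e-04,  2.81476863e+00]), 'ft_force': array([-0.58796321, -0.65720017,  0.77754786]), 'torque': array([-0.00312572, -0.02294566,  0.0250973 ]), 'gripper_force': 0.0, 'width': 0.09513986721974409}
top {'camera_matrix': array([[373.60208044,   0.        , 319.93859379],
       [  0.        , 373.60208044, 197.64622912],
       [  0.        ,   0.        ,   1.        ]]), 'D': array([-0.05301459,  0.        ,  0.        ,  0.        ,  0.        ]), 'xyz': array([ 0.46956348, -0.12413104,  1.11368376]), 'attitude': array([-3.06211387, -0.01170371, -1.57380532])}
scene {'camera_matrix': array([[460.41507495,   0.        , 317.24172931],
       [  0.        , 460.41507495, 195.3959904 ],
       [  0.        ,   0.        ,   1.        ]]), 'D': array([-0.1087576,  0.       ,  0.       ,  0.       ,  0.       ]), 'xyz': array([ 0.11086366, -0.68368895,  0.83349422]), 'attitude': array([-2.43143855,  0.01369759, -0.65628666])}
```

View pics/top0.png

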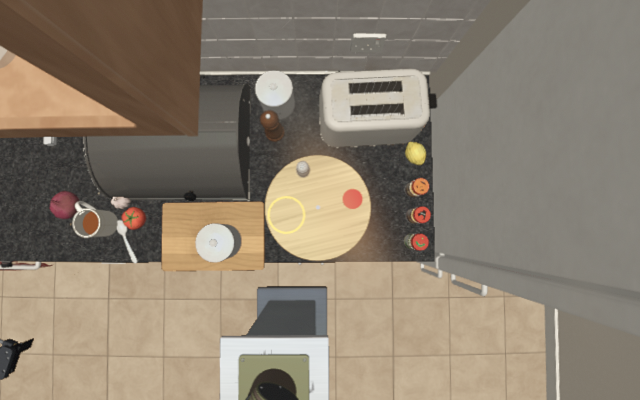

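View pics/scene0.png

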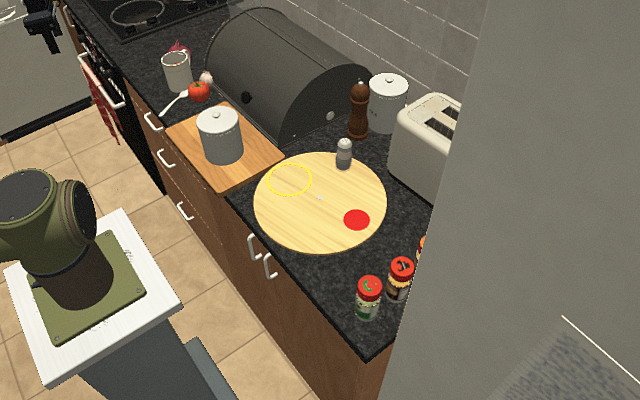

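The top view shows the turntable around (318,207), the yellow ring at (286,215), the red spot at (353,198) and the canister lid at (215,243). The jars are at (419,241), (421,215) and (419,187), and the shaker is at (303,168). The scene view shows the nearest jar, at (368,297), has the green and white label. I'll enlarge the top view next.

```bash
python3 - <<'E'
from h import *
im=cv2.imread("pics/top0.png")[145:285,150:450]
cv2.imwrite("pics/crop.png",cv2.resize(im,(800,373),interpolation=cv2.INTER_CUBIC))
c=cal("top"); hsv=cv2.cvtColor(cv2.imread("pics/top0.png"),cv2.COLOR_BGR2HSV)
y=cv2.inRange(hsv,(24,140,150),(34,255,255)); y[:,:262]=0;y[:,312:]=0;y[:190]=0;y[240:]=0
pts=cv2.findNonZero(y); e=cv2.fitEllipse(cv2.convexHull(pts)); print("yel",e,ray(c,e[0],.021))
r=cv2.inRange(hsv,(0,150,100),(8,255,255))|cv2.inRange(hsv,(172,150,100),(180,255,255))
n,l,s,ce=cv2.connectedComponentsWithStats(r)
for i in range(1,n):
    if s[i,4]>30: print(s[i],ce[i],ray(c,ce[i],.021),ray(c,ce[i],.106))
for P in [(215,243)]: print(ray(c,P,.139), ray(c,P,.152))
E
```

```text
Traceback (most recent call last):
cv2.error: OpenCV(4.12.0) /io/opencv/modules/imgproc/src/convhull.cpp:143: error: (-215:Assertion failed) total >= 0 && (depth == CV_32F || depth == CV_32S) in function 'convexHull'
```

View pics/crop.png

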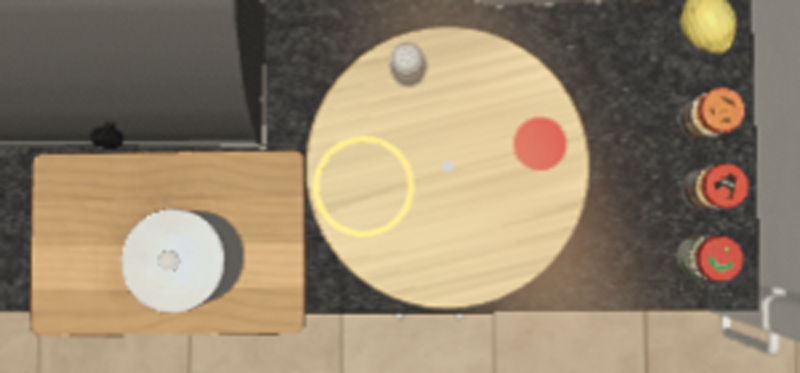

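The enlarged crop shows the disc hub at (447,166), the yellow ring centre at (363.5,186.5) and the red spot at (540,143.5). The lid is centred at (172.5,260.5) with the knob at (169,261). The jar caps are at (720,259), (724,187) and (721,111).

```bash
python3 - <<'E'
from h import *
c=cal("top")
def f(n,x,y,*zs):
    for z in zs: print(n,z,ray(c,(150+(x+.5)/2.6667-.5,145+(y+.5)/2.6667-.5),z).round(4))
f("hub",447,166.5,.021); f("discL",306.5,166,.021); f("discR",588.5,166,.021);f("discT",447,26.5,.021);f("discB",447,308,.021)
f("yel",363.5,186.5,.021); f("red",540,143.5,.021); f("lid",172.5,260.5,.139); f("knob",169,261,.152)
f("lidL",121.5,260,.139);f("lidR",224,260,.139)
for n,x,y in(("j1",720,259),("j2",724,187),("j3",721,111)): f(n,x,y,.106)
f("shaker",408,58,.09)
f("boardnear",304,332,.022); f("boardfar",304,152,.022); f("boardL",33,332,.022)
f("edge",600,311,0.0); f("wallbottom",755,200,0.0)
c2=cal("scene")
for n,p in(("j1",(369,285)),("hub",(319,197)),("red",(357,220)),("yel",(289,180)),("knob",(216,115))):
    print(n,ray(c2,p,dict(j1=.106,knob=.152).get(n,.021)).round(4))
w=env.get_calibration("wrist"); s=env.observe()
print(w, R.from_euler('xyz',s['ee_rot']).as_matrix().round(3))
print((Rm(s['ee_rot']).T@(np.array(w['xyz'])-s['ee_pos'])).round(4),(Rm(s['ee_rot']).T@Rm(w['attitude'])).round(3))
E
```

```text
hub 0.021 [ 0.5287 -0.1294  0.021 ]
discL 0.021 [0.5296 0.0248 0.021 ]
discR 0.021 [ 0.5289 -0.2852  0.021 ]
discT 0.021 [ 0.6845 -0.1298  0.021 ]
discB 0.021 [ 0.3747 -0.129   0.021 ]
yel 0.021 [ 0.507  -0.0378  0.021 ]
red 0.021 [ 0.5538 -0.2319  0.021 ]
lid 0.139 [0.4312 0.1388 0.139 ]
knob 0.152 [0.4312 0.1386 0.152 ]
lidL 0.139 [0.4317 0.1888 0.139 ]
lidR 0.139 [0.4317 0.0884 0.139 ]
j1 0.106 [ 0.4296 -0.4053  0.106 ]
j2 0.106 [ 0.5025 -0.411   0.106 ]
j3 0.106 [ 0.5803 -0.4098  0.106 ]
shaker 0.09 [ 0.6378 -0.0889  0.09  ]
boardnear 0.022 [0.3493 0.0261 0.022 ]
boardfar 0.022 [0.545  0.0275 0.022 ]
boardL 0.022 [0.3488 0.3224 0.022 ]
edge 0.0 [ 0.3686 -0.2991  0.    ]
wallbottom 0.0 [ 0.4911 -0.4761  0.    ]
j1 [ 0.4283 -0.4071  0.106 ]
hub [ 0.5286 -0.1298  0.021 ]
red [ 0.5537 -0.2354  0.021 ]
yel [ 0.5049 -0.0428  0.021 ]
knob [0.4265 0.1284 0.152 ]
{'camera_matrix': array([[355.89592236,   0.        , 318.03940644],
       [  0.        , 355.89592236, 199.12192584],
       [  0.        ,   0.        ,   1.        ]]), 'D': array([0.01581548, 0.        , 0.        , 0.        , 0.        ]), 'xyz': array([0.14315325, 0.63822853, 0.38335315]), 'attitude': array([2.88822499e+00, 2.02947771e-03, 1.24476801e+00])} [[-0.947  0.321 -0.001]
 [ 0.321  0.947 -0.002]
 [ 0.    -0.002 -1.   ]]
[0.0693 0.0007 0.0203] [[ 0.001 -0.968 -0.251]
 [ 1.     0.001  0.   ]
 [ 0.    -0.251  0.968]]
```

```bash
cat >> h.py <<'E'
def orient(ang,tilt):   # e: heading of push (deg, world), tilt back (deg)
    a,t=np.radians([ang,tilt]); e=np.array([np.cos(a),np.sin(a),0]); Z=np.array([0,0,1.])
    z=-Z*np.cos(t)+e*np.sin(t); x=-e*np.cos(t)-Z*np.sin(t)
    return np.c_[x,np.cross(z,x),z]
def go(tip,Rt,L=.19,xo=0.):   # tool point (xo,0,L) to be brought to tip
    s=env.observe(); R0=Rm(s['ee_rot']); p=np.array(tip)-Rt@[xo,0,L]
    print("t",round(s['time'],2),"tcp",p.round(3),"slide",(R0.T@(p-s['ee_pos'])*1e3).round(1),
     "rot",np.degrees(R.from_matrix(R0.T@Rt).as_rotvec()).round(1))
E
python3 - <<'E'
from h import *
e=np.array([.616,-.788,0]); c=np.array([.4312,.1388,.05])
T=orient(-52,35)
go(c-e*.062+[0,0,.13],T,xo=-.01); go(c-e*.062,T,xo=-.01)
E
```

```text
t 0.1 tcp [0.321 0.28  0.33 ] slide [-214.  -281.5   74.2] rot [ 10.1 -34.   32.3]
t 0.1 tcp [0.321 0.28  0.2  ] slide [-214.  -281.2  204.2] rot [ 10.1 -34.   32.3]
```

Call:
move_arm --rows '[{"slide": [-36, -47, 12], "delta_rot": [2, -6.8, 6.4], "claw": 0.74}, {"slide": [-72, -94, 25], "delta_rot": [4, -13.6, 12.9], "claw": 0.74}, {"slide": [-110, -142, 37], "delta_rot": [6, -20.4, 19.4], "claw": 0.74}, {"slide": [-145, -190, 50], "delta_rot": [8, -27, 26], "claw": 0.74}, {"slide": [-180, -236, 62], "delta_rot": [10.1, -34, 32.3], "claw": 0.74}]' --squeeze 20

```text
time: 0.72
ee_pos: [0.3035, 0.3323, 0.342]
ee_rot: [3.139, 0.615, 2.229]
ft_force: [0.4, 0.4, 0.7]
width: 0.0706
gripper_force: 0.0
```

```bash
python3 - <<'E'
from h import *
e=np.array([.616,-.788,0]); c=np.array([.4312,.1388,.05])
T=orient(-52,35); s=env.observe(); print(s['width'],s['ft_force'],s['joints'])
go(c-e*.062+[0,0,.10],T,xo=-.01); go(c-e*.062,T,xo=-.01)
E
```

```text
0.07060249621447275 [0.35016102 0.35094394 0.67231435] [ 0.84038307 -0.23733227  2.13591169 -0.61320209  1.40371049  0.33704448]
t 0.72 tcp [0.321 0.28  0.3  ] slide [-18.3 -18.4  64.4] rot [-0.   0.2 -0.3]
t 0.72 tcp [0.321 0.28  0.2  ] slide [ 39.4 -18.6 146.1] rot [-0.   0.2 -0.3]
```

Call:
move_arm --rows '[{"slide": [10, -5, 37], "delta_rot": [0, 0, 0], "claw": 0.74}, {"slide": [20, -10, 73], "delta_rot": [0, 0, 0], "claw": 0.74}, {"slide": [30, -14, 110], "delta_rot": [0, 0, -0.3], "claw": 0.74}, {"slide": [39, -18.5, 146], "delta_rot": [0, 0.2, -0.3], "claw": 0.74}, {"slide": [39, -18.5, 146], "delta_rot": [0, 0.2, -0.3], "claw": 0.74}]'

```text
time: 1.35
ee_pos: [0.3195, 0.2805, 0.1978]
ee_rot: [-3.131, 0.607, 2.242]
ft_force: [-0.1, -0.6, 1.0]
width: 0.0706
gripper_force: 0.0
```

```bash
python3 - <<'E'
from h import *
T=orient(-52,35); s=env.observe(); print(s['width'],s['ft_force'],s['ee_pos'])
h=np.array([.529,-.1295,0]);u=np.array([-.2286,.9733,0])
e=np.array([.616,-.788,0])
c=h+u*.23; c[2]=.05; print(c)
go(c-e*.037,T,xo=-.01)
im=env.read_camera("scene"); cv2.imwrite("pics/s1.png",cv2.resize(im[80:300,120:420],(800,587)))
E
```

```text
0.07059062257283984 [-0.10932957 -0.58658654  0.96215306] [0.31954012 0.28052419 0.19784679]
[0.476422 0.094359 0.05    ]
t 1.35 tcp [0.381 0.216 0.2  ] slide [-74.4   8.8  49.1] rot [-0.4 -0.2  0.4]
```

View pics/s1.png

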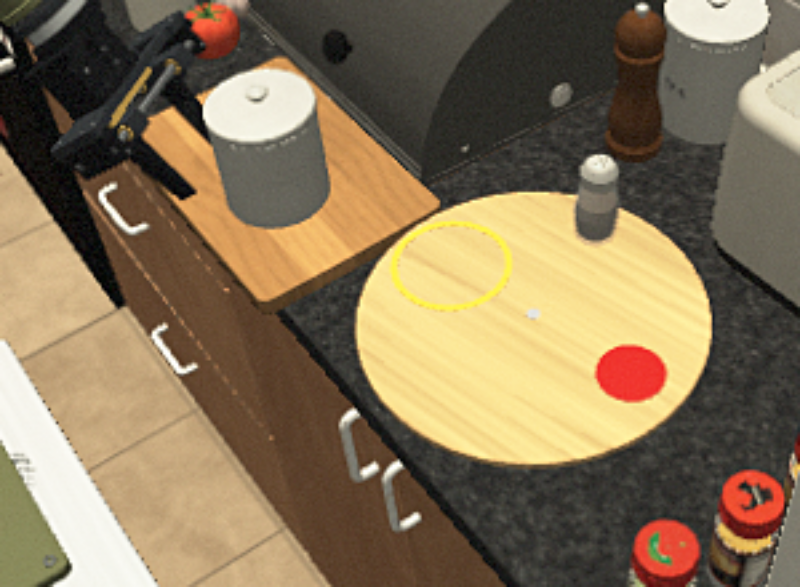

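The crop shows the two fingers straddling the canister's rear, at crop (190,120), and clear of the grill. Next is the first push, which stays on the board.

Call:
move_arm --rows '[{"slide": [-9, 1, 6], "delta_rot": [0, 0, 0], "claw": 0.74}, {"slide": [-18, 2, 12], "delta_rot": [0, 0, 0.2], "claw": 0.74}, {"slide": [-26, 3, 17], "delta_rot": [0, 0, 0.4], "claw": 0.74}, {"slide": [-34, 4, 22.5], "delta_rot": [0, 0, 0.4], "claw": 0.74}, {"slide": [-42, 5, 28], "delta_rot": [0, 0, 0.4], "claw": 0.74}]'

```text
time: 2.02
ee_pos: [0.3565, 0.2456, 0.2024]
ee_rot: [3.137, 0.606, 2.229]
ft_force: [-3.6, 4.3, 2.7]
width: 0.0708
gripper_force: 2.4
```

Call:
move_arm --rows '[{"slide": [-8, 1, 5.5], "delta_rot": [0, 0, 0], "claw": 0.74}, {"slide": [-16, 2, 11], "delta_rot": [0, 0, 0], "claw": 0.74}, {"slide": [-23, 2.7, 15.5], "delta_rot": [0, 0, 0], "claw": 0.74}, {"slide": [-29, 3.4, 19.5], "delta_rot": [0, 0, 0], "claw": 0.74}, {"slide": [-32.4, 3.8, 21.1], "delta_rot": [0, 0, 0], "claw": 0.74}]'

```text
time: 2.65
ee_pos: [0.3828, 0.2171, 0.2027]
ee_rot: [3.139, 0.607, 2.23]
ft_force: [-1.7, 2.5, -0.6]
width: 0.0704
gripper_force: 1.7
```

```bash
python3 - <<'E'
from h import *
T=orient(-52,35); s=env.observe(); print(s['width'],s['ft_force'],s['ee_pos'])
h=np.array([.529,-.1295,0]);u=np.array([-.2286,.9733,0]);e=np.array([.616,-.788,0])
tip=s['ee_pos']+Rm(s['ee_rot'])@[-.01,0,.19]; print("est centre",tip+e*.037)
c=h+u*.23; c[2]=.05; go(c-e*.037,T,xo=-.01)
im=env.read_camera("top"); cv2.imwrite("pics/t1.png",cv2.resize(im[145:285,150:450],(800,373),interpolation=cv2.INTER_CUBIC))
E
```

```text
0.07042309104682136 [-1.72921735  2.46778425 -0.6462976 ] [0.38279637 0.21705606 0.20266652]
est centre [0.47733533 0.09605695 0.05227631]
t 2.65 tcp [0.381 0.216 0.2  ] slide [ 1.4 -1.8  2.4] rot [ 0.  -0.2 -0.2]
```

View pics/t1.png

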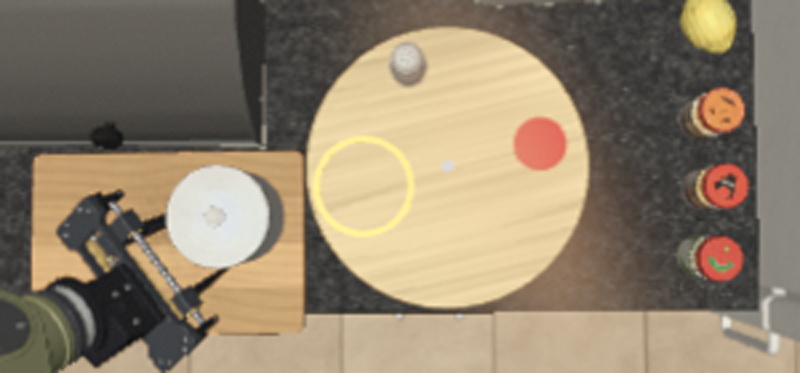

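The top crop shows the cradled canister with its lid centre at about (217.5,217). The turntable hasn't moved.

```bash
cat >> h.py <<'E'
def lid(im,c):
    hsv=cv2.cvtColor(im,cv2.COLOR_BGR2HSV); m=cv2.inRange(hsv,(0,0,150),(180,50,255)); m[:160]=0;m[275:]=0;m[:,:175]=0;m[:,400:]=0
    n,l,s,ce=cv2.connectedComponentsWithStats(m); i=1+s[1:,4].argmax()
    q,r=cv2.minEnclosingCircle(cv2.convexHull(cv2.findNonZero((l==i).astype(np.uint8)))); return q,r,s[i],ray(c,q,.139)
E
python3 - <<'E'
from h import *
c=cal("top"); print(lid(cv2.imread("pics/top0.png"),c)); 
f=lambda x,y,z:ray(c,(150+(x+.5)/2.6667-.5,145+(y+.5)/2.6667-.5),z).round(4)
print(f(217.5,217,.139),f(215,216,.152)); print(lid(env.read_camera("top"),c))
E
```

```text
((214.30250549316406, 242.44000244140625), 19.42392349243164, array([ 195,  224,   39,   38, 1171], dtype=int32), array([0.43103595, 0.13893596, 0.139     ]))
[0.4734 0.0953 0.139 ] [0.4744 0.0948 0.152 ]
((231.1792449951172, 225.8207550048828), 19.477907180786133, array([ 212,  207,   39,   39, 1175], dtype=int32), array([0.47407237, 0.09551   , 0.139     ]))
```

```bash
python3 - <<'E'
from h import *
s=env.observe(); print(s['ee_pos'],(Rm(s['ee_rot']).T@np.array([20,-81.5,-1.5])).round(1))
E
```

```text
[0.38275881 0.21703417 0.20262018] [-62.1 -34.2  44.9]
```

Call:
move_arm --rows '[{"slide": [-4, -2.2, 2.9], "delta_rot": [0, 0, 0], "claw": 0.74}, {"slide": [-10, -5.5, 7.2], "delta_rot": [0, 0, 0], "claw": 0.74}, {"slide": [-17, -9.4, 12.3], "delta_rot": [0, 0, 0], "claw": 0.74}, {"slide": [-24, -13.2, 17.4], "delta_rot": [0, 0, 0], "claw": 0.74}, {"slide": [-31, -17.1, 22.4], "delta_rot": [0, 0, 0], "claw": 0.74}]'

```text
time: 3.38
ee_pos: [0.3929, 0.1762, 0.2024]
ee_rot: [3.138, 0.607, 2.23]
ft_force: [-1.0, 3.8, 2.3]
width: 0.0705
gripper_force: 2.2
```

Call:
move_arm --rows '[{"slide": [-7, -3.9, 5.1], "delta_rot": [0, 0, 0], "claw": 0.74}, {"slide": [-14, -7.7, 10.1], "delta_rot": [0, 0, 0], "claw": 0.74}, {"slide": [-21, -11.6, 15.2], "delta_rot": [0, 0, 0], "claw": 0.74}, {"slide": [-27, -14.9, 19.5], "delta_rot": [0, 0, 0], "claw": 0.74}, {"slide": [-31, -17.1, 22.4], "delta_rot": [0, 0, 0], "claw": 0.74}]'

```text
time: 4.0
ee_pos: [0.403, 0.1357, 0.2018]
ee_rot: [3.138, 0.607, 2.229]
ft_force: [-1.0, 5.7, 3.9]
width: 0.0706
gripper_force: 3.2
```

```bash
cat >> h.py <<'E'
def marks(im,c,red=True):
    hsv=cv2.cvtColor(im,cv2.COLOR_BGR2HSV); o={}
    r=cv2.inRange(hsv,(0,120,100),(8,255,255))|cv2.inRange(hsv,(172,120,100),(180,255,255)); r[:,:330]=0;r[:,385:]=0;r[:150]=0;r[250:]=0
    M=cv2.moments(r,True); o['red']=ray(c,(M['m10']/M['m00'],M['m01']/M['m00']),.021).round(4)
    v=o['red'][:2]-[.5288,-.1294]; o['angle']=round(float(np.degrees(np.arctan2(v[1],v[0]))),2)
    return o
E
python3 - <<'E'
from h import *
c=cal("top"); s=env.observe(); print(s['width'],s['ft_force'],s['ee_pos']); print(marks(cv2.imread("pics/top0.png"),c))
im=env.read_camera("top"); print(lid(im,c),marks(im,c)); cv2.imwrite("pics/t2.png",cv2.resize(im[145:285,150:450],(800,373),interpolation=cv2.INTER_CUBIC))
E
```

```text
0.07055352993892136 [-1.00056323  5.70807759  3.92489791] [0.40295057 0.13565352 0.20179321]
{'red': array([ 0.5539, -0.2318,  0.021 ]), 'angle': -76.23}
((262.3888854980469, 218.1666717529297), 19.503982543945312, array([ 243,  199,   39,   39, 1183], dtype=int32), array([0.49385255, 0.01431122, 0.139     ])) {'red': array([ 0.5548, -0.2317,  0.021 ]), 'angle': -75.74}
```

View pics/t2.png

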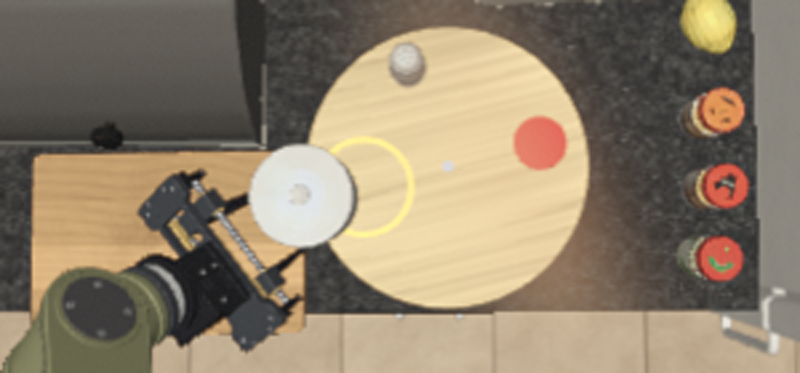

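The canister is half onto the turntable and on the radial line, at (.4939,.0143). The table has turned about 0.5°. I'll push on and stop about 8 mm short.

Call:
move_arm --rows '[{"slide": [-4, -2.2, 3], "delta_rot": [0, 0, 0], "claw": 0.74}, {"slide": [-10, -5.5, 7.2], "delta_rot": [0, 0, 0], "claw": 0.74}, {"slide": [-17, -9.4, 12.3], "delta_rot": [0, 0, 0], "claw": 0.74}, {"slide": [-24, -13.2, 17.4], "delta_rot": [0, 0, 0], "claw": 0.74}, {"slide": [-31, -17.1, 22.4], "delta_rot": [0, 0, 0], "claw": 0.74}]'

```text
time: 4.68
ee_pos: [0.4125, 0.0951, 0.2005]
ee_rot: [3.139, 0.607, 2.23]
ft_force: [-1.9, 6.0, 4.5]
width: 0.0703
gripper_force: 3.1
```

```bash
cat > chk.py <<'E'
from h import *
c=cal("top"); s=env.observe(); print(s['time'],s['ft_force'],s['ee_pos'])
im=env.read_camera("top"); l=lid(im,c)[3]; m=marks(im,c); a=np.radians(m['angle'])
y=np.array([.5288,-.1294])-.095*np.array([np.cos(a),np.sin(a)]); d=np.r_[y-l[:2],0]*1e3
print("lid",l.round(4),m,"ring",y.round(4),"need",d.round(1),"tool",(Rm(s['ee_rot']).T@d).round(1))
E
python3 chk.py
```

```text
4.675 [-1.93149756  5.95003279  4.51180116] [0.41251728 0.09509715 0.20054748]
lid [ 0.5033 -0.0245  0.139 ] {'red': array([ 0.5583, -0.2309,  0.021 ]), 'angle': -73.79} ring [ 0.5023 -0.0382] need [ -1.  -13.6   0. ] tool [-8.4 -9.1  5.8]
```

The table has now turned 2.4° in total. With the canister seated on the free table, I'll finish the slide radially and then look closely.

```bash
python3 - <<'E'
from h import *
s=env.observe(); print(s['ee_pos'],s['ft_force'],(Rm(s['ee_rot']).T@np.array([2.8,-11.5,0])).round(1))
E
```

```text
[0.41254434 0.09442973 0.20044833] [-0.79710589  1.90525946  0.0694975 ] [-8.9 -4.8  6.2]
```

Call:
move_arm --rows '[{"slide": [-2.5, -1.3, 1.7], "delta_rot": [0, 0, 0], "claw": 0.74}, {"slide": [-5, -2.7, 3.5], "delta_rot": [0, 0, 0], "claw": 0.74}, {"slide": [-7, -3.8, 4.9], "delta_rot": [0, 0, 0], "claw": 0.74}, {"slide": [-8.5, -4.6, 6], "delta_rot": [0, 0, 0], "claw": 0.74}, {"slide": [-8.5, -4.6, 6], "delta_rot": [0, 0, 0], "claw": 0.74}]'

```text
time: 5.35
ee_pos: [0.4152, 0.0842, 0.2004]
ee_rot: [3.139, 0.607, 2.23]
ft_force: [-1.1, 2.1, 0.6]
width: 0.0705
gripper_force: 1.7
```

```bash
python3 chk.py; python3 - <<'E'
from h import *
im=env.read_camera("top"); cv2.imwrite("pics/t3.png",cv2.resize(im[150:260,240:400],(800,550),interpolation=cv2.INTER_CUBIC))
E
```

```text
5.35 [-1.10789004  2.11291545  0.61008817] [0.41520979 0.08419021 0.20037442]
lid [ 0.5058 -0.0366  0.139 ] {'red': array([ 0.5583, -0.2309,  0.021 ]), 'angle': -73.79} ring [ 0.5023 -0.0382] need [-3.5 -1.6  0. ] tool [ 0.7 -3.7 -0.5]
```

View pics/t3.png

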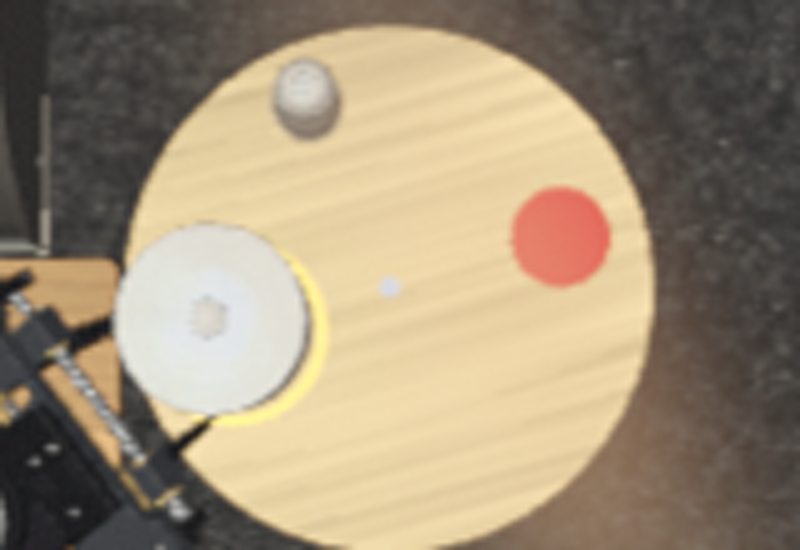

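The top view shows the canister standing on the ring, about 3.6 mm off sideways and less than 1 mm off radially. That can't be trimmed on a free table without turning it, so I'll leave it. The red spot is at crop (561,236). Now to back away and go for the jar.

```bash
python3 - <<'E'
from h import *
s=env.observe(); A=Rm(s['ee_rot']).T
for v in([-37,47,0],[-37,47,200]): print((A@np.array(v)).round(1))
E
```

```text
[ 49.1  -0.4 -34.1]
[ -65.    -0.  -198.4]
```

Call:
move_arm --rows '[{"slide": [10, 0, -7], "delta_rot": [0, 0, 0], "claw": 0.74}, {"slide": [30, 0, -21], "delta_rot": [0, 0, 0], "claw": 0.74}, {"slide": [49, 0, -34], "delta_rot": [0, 0, 0], "claw": 0.74}, {"slide": [21, 0, -75], "delta_rot": [0, 0, 0], "claw": 0.74}, {"slide": [-8, 0, -116], "delta_rot": [0, 0, 0], "claw": 0.74}]'

```text
time: 6.08
ee_pos: [0.3774, 0.1316, 0.3005]
ee_rot: [-3.14, 0.606, 2.233]
ft_force: [0.6, 1.2, 1.0]
width: 0.0701
gripper_force: 0.0
```

Call:
move_arm --rows '[{"slide": [-28, 0, -41], "delta_rot": [0, 0, 0], "claw": 0.7}, {"slide": [-57, 0, -82], "delta_rot": [0, 0, 0], "claw": 0.7}]'

```text
time: 6.32
ee_pos: [0.3774, 0.1313, 0.4015]
ee_rot: [3.14, 0.607, 2.231]
ft_force: [1.3, -0.3, -0.0]
width: 0.0668
gripper_force: 0.0
```

```bash
python3 chk.py; python3 - <<'E'
from h import *
T=orient(-90,0)
go([.43,-.18,.20],T,L=.19); go([.4295,-.40,.20],T,L=.19)
E
```

```text
6.325 [ 1.25597296 -0.34663627 -0.01688169] [0.37744545 0.13125299 0.40147887]
lid [ 0.5054 -0.0366  0.139 ] {'red': array([ 0.5587, -0.2308,  0.021 ]), 'angle': -73.57} ring [ 0.5019 -0.0383] need [-3.5 -1.7  0. ] tool [ 0.6 -3.8 -0.5]
t 6.38 tcp [ 0.43 -0.18  0.39] slide [-216.5 -151.2  174.1] rot [12.3 33.6 36.5]
t 6.38 tcp [ 0.43 -0.4   0.39] slide [-359.3 -286.6  272.4] rot [12.3 33.6 36.5]
```

Call:
move_arm --rows '[{"slide": [-43, -30, 30], "delta_rot": [2.4, 6.7, 7.3], "claw": 0.7}, {"slide": [-87, -60, 64], "delta_rot": [4.9, 13.4, 14.6], "claw": 0.7}, {"slide": [-130, -90, 100], "delta_rot": [7.4, 20.1, 21.9], "claw": 0.7}, {"slide": [-173, -121, 136], "delta_rot": [9.8, 26.9, 29.2], "claw": 0.7}, {"slide": [-216, -151, 174], "delta_rot": [12.3, 33.6, 36.5], "claw": 0.7}]'

```text
time: 7.0
ee_pos: [0.4276, -0.1761, 0.3807]
ee_rot: [-3.128, -0.002, 1.565]
ft_force: [1.4, 0.1, 0.3]
width: 0.0667
gripper_force: 0.0
```

```bash
python3 - <<'E'
from h import *
T=orient(-90,0); print(env.observe()['joints'],env.observe()['ee_pos'])
go([.429,-.376,.20],T,L=.19)
E
```

```text
[-0.50600349 -0.28847024  2.0775766  -0.00429943  1.3653375  -0.49904638] [ 0.42756092 -0.17613372  0.38067137]
t 7.0 tcp [ 0.429 -0.376  0.39 ] slide [-199.8    2.5   -9.9] rot [-0.8 -0.1 -0.3]
```

Call:
move_arm --rows '[{"slide": [-45, 0.5, -2], "delta_rot": [0, 0, 0], "claw": 0.63}, {"slide": [-95, 1, -5], "delta_rot": [0, 0, 0], "claw": 0.63}, {"slide": [-150, 2, -8], "delta_rot": [-0.4, 0, 0], "claw": 0.63}, {"slide": [-200, 2.5, -10], "delta_rot": [-0.8, 0, -0.3], "claw": 0.63}, {"slide": [-200, 2.5, -10], "delta_rot": [-0.8, 0, -0.3], "claw": 0.63}]'

```text
time: 7.62
ee_pos: [0.43, -0.3765, 0.3902]
ee_rot: [-3.142, 0.0, 1.571]
ft_force: [0.2, 0.5, 0.2]
width: 0.0598
gripper_force: 0.0
```

```bash
python3 - <<'E'
from h import *
import pickle
c=cal("wrist"); im=env.read_camera("wrist"); pickle.dump(c,open("w.pkl","wb")); cv2.imwrite("pics/w1.png",im); s=env.observe(); print(s['ee_pos'],s['ee_rot'],s['width'],s['ft_force'])
for P in([.4296,-.4053,.106],[.5025,-.411,.106]): print(proj(c,P))
E
```

```text
[ 0.43016519 -0.37505541  0.39006523] [-3.14149698e+00 -5.75692668e-04  1.57278219e+00] 0.05979690594450965 [-0.08200715 -0.11140678  1.25771938]
[[315.97084671 236.95856178]]
[[408.11983901 243.90414514]]
```

View pics/w1.png

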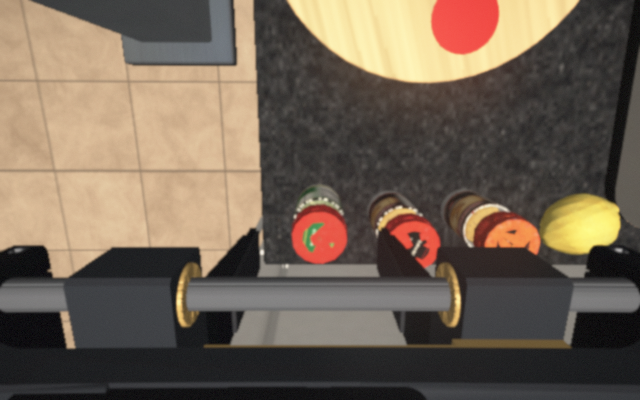

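The wrist view shows the green-labelled jar's cap at (320,236) and jar 2's cap at (413,241). Both are 4 px right of the prediction, so I'll take x about 3 mm larger.

```bash
python3 - <<'E'
from h import *
import pickle
c=pickle.load(open("w.pkl","rb")); g=ray(c,(320,236),.106); print(g,ray(c,(413,241),.106))
T=orient(-90,0); P=[.432,g[1],0]
for z in(.16,.07): go([P[0],P[1],z],T,L=.171)
E
```

```text
[ 0.43277262 -0.40449377  0.106     ] [ 0.50618676 -0.40854328  0.106     ]
t 7.67 tcp [ 0.432 -0.404  0.331] slide [-29.5   1.8  59. ] rot [-0.  -0.   0.1]
t 7.67 tcp [ 0.432 -0.404  0.241] slide [-29.5   1.8 149. ] rot [-0.  -0.   0.1]
```

Call:
move_arm --rows '[{"slide": [-20, 1.9, 25], "delta_rot": [0, 0, 0], "claw": 0.63}, {"slide": [-29.5, 1.9, 59], "delta_rot": [0, 0, 0], "claw": 0.63}, {"slide": [-29.5, 1.9, 90], "delta_rot": [0, 0, 0], "claw": 0.63}, {"slide": [-29.5, 1.9, 120], "delta_rot": [0, 0, 0], "claw": 0.63}, {"slide": [-29.5, 1.9, 149], "delta_rot": [0, 0, 0], "claw": 0.63}]'

```text
time: 8.3
ee_pos: [0.4329, -0.4021, 0.2408]
ee_rot: [3.141, -0.0, 1.576]
ft_force: [0.6, -0.7, -0.5]
width: 0.0598
gripper_force: 0.0
```

Call:
move_arm --rows '[{"slide": [0, 0, 0], "delta_rot": [0, 0, 0], "claw": 0.55}, {"slide": [0, 0, 0], "delta_rot": [0, 0, 0], "claw": 0.4}, {"slide": [0, 0, 0], "delta_rot": [0, 0, 0], "claw": 0.4}, {"slide": [0, 0, 0], "delta_rot": [0, 0, 0], "claw": 0.4}]' --squeeze 12

```text
time: 8.8
ee_pos: [0.4331, -0.4044, 0.2436]
ee_rot: [3.138, 0.003, 1.575]
ft_force: [-0.8, 1.0, 2.2]
width: 0.0443
gripper_force: 12.0
```

```bash
python3 - <<'E'
from h import *
s=env.observe(); print(s['time'],s['ee_pos'],s['ee_rot'],s['ft_force'],s['width'],s['gripper_force'])
E
```

```text
8.8 [ 0.43313197 -0.40436457  0.24361811] [3.13789577e+00 2.84149323e-03 1.57477482e+00] [-0.79851269  0.99255336  2.16620816] 0.0443255818734238 12.001138929908848
```

Gripped, at 44.3 mm wide and 12 N. Now to lift and carry.

Call:
move_arm --rows '[{"slide": [0, 0, -20], "delta_rot": [0, 0, 0], "claw": 0.4}, {"slide": [0, 0, -55], "delta_rot": [0, 0, 0], "claw": 0.4}, {"slide": [0, 0, -100], "delta_rot": [0, 0, 0], "claw": 0.4}, {"slide": [0, 0, -120], "delta_rot": [0, 0, 0], "claw": 0.4}, {"slide": [30, 20, -120], "delta_rot": [0, 0, 0], "claw": 0.4}]' --squeeze 15

```text
time: 9.43
ee_pos: [0.4522, -0.3752, 0.3654]
ee_rot: [3.136, 0.005, 1.571]
ft_force: [0.9, 0.1, -1.3]
width: 0.0444
gripper_force: 15.0
```

```bash
python3 - <<'E'
from h import *
import pickle
c=cal("wrist"); im=env.read_camera("wrist"); cv2.imwrite("pics/w2.png",im); s=env.observe(); print(s['ee_pos'],s['width'],s['gripper_force'],s['ft_force'])
hsv=cv2.cvtColor(im,cv2.COLOR_BGR2HSV)
r=cv2.inRange(hsv,(0,150,100),(6,255,255))|cv2.inRange(hsv,(174,150,100),(180,255,255))
n,l,st,ce=cv2.connectedComponentsWithStats(r)
for i in range(1,n):
    if st[i,4]>300: print(st[i],ce[i],ray(c,ce[i],.021))
go([.5587,-.2308,.12+.171-.171+.021],orient(-90,0),L=.171)
E
```

```text
[ 0.45396276 -0.37141954  0.3635934 ] 0.04438962345374879 15.00092434373073 [ 0.98075639  2.51944083 -1.50321163]
[ 412    0   72   49 2910] [446.35223368  20.82199313] [ 0.56122745 -0.23782976  0.021     ]
[458 221  54  25 522] [478.7816092  231.38122605] [ 0.61015312 -0.42267247  0.021     ]
[372 224  44  38 796] [394.6821608  237.90577889] [ 0.52959863 -0.42942674  0.021     ]
[ 266  237  105   41 3159] [318.20576132 259.892371  ] [ 0.45550079 -0.45248989  0.021     ]
[ 261  311  117   34 2940] [322.23537415 327.10782313] [ 0.45980662 -0.52800148  0.021     ]
t 9.47 tcp [ 0.559 -0.231  0.312] slide [140.2 105.   52.1] rot [ 0.3 -0.   0.2]
```

View pics/w2.png

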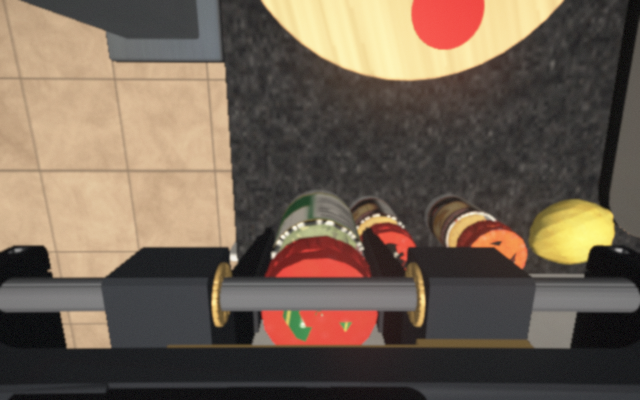

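The jar is held upright and the spot is at (448,13), clipped by the top edge. I'll move close to it and measure again.

Call:
move_arm --rows '[{"slide": [20, 25, 5], "delta_rot": [0, 0, 0], "claw": 0.4}, {"slide": [45, 55, 15], "delta_rot": [0, 0, 0], "claw": 0.4}, {"slide": [72, 85, 25], "delta_rot": [0.3, 0, 0.2], "claw": 0.4}, {"slide": [90, 103, 32], "delta_rot": [0.3, 0, 0.2], "claw": 0.4}, {"slide": [95, 106, 32], "delta_rot": [0.3, 0, 0.2], "claw": 0.4}]'

```text
time: 10.1
ee_pos: [0.5584, -0.2773, 0.3287]
ee_rot: [-3.136, -0.0, 1.573]
ft_force: [-0.6, 0.5, -1.0]
width: 0.0448
gripper_force: 15.0
```

```bash
python3 - <<'E'
from h import *
c=cal("wrist"); s=env.observe(); im=env.read_camera("wrist"); print(s['ee_pos'],s['ee_rot'],s['width'],s['ft_force'])
hsv=cv2.cvtColor(im,cv2.COLOR_BGR2HSV)
r=cv2.inRange(hsv,(0,150,100),(6,255,255))|cv2.inRange(hsv,(174,150,100),(180,255,255))
n,l,st,ce=cv2.connectedComponentsWithStats(r)
for i in range(1,n):
    if st[i,4]>300: print(st[i],ce[i],ray(c,ce[i],.021))
cv2.imwrite("pics/w3.png",im)
ct=cal("top"); print(marks(env.read_camera("top"),ct))
E
```

```text
[ 0.5584024  -0.27731908  0.32868713] [-3.13579070e+00 -1.13498825e-04  1.57343452e+00] 0.04477315460184675 [-0.64451522  0.5456312  -1.01707158]
[ 286   99   74   75 4280] [322.58691589 136.06985981] [ 0.56126853 -0.22927411  0.021     ]
[ 266  237  105   41 3128] [318.11189258 259.98081841] [ 0.55807045 -0.3360974   0.021     ]
[ 261  311  117   34 2983] [322.16191753 327.16091183] [ 0.5620195  -0.40265783  0.021     ]
{'red': array([ 0.5646, -0.2212,  0.021 ]), 'angle': -68.7}
```

View pics/w3.png

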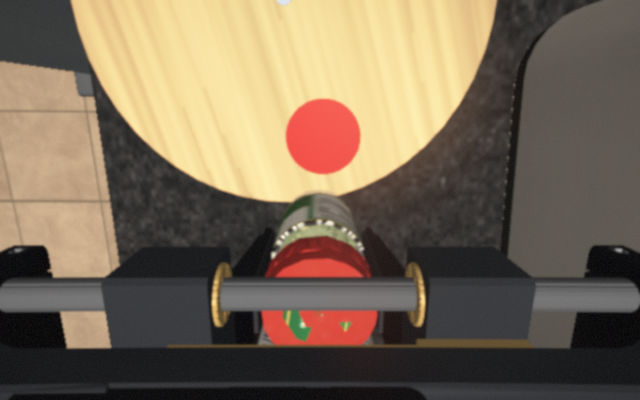

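The spot is at wrist pixel (322.6,136), which gives (.561,-.229). The jar is in line with it in x. Now to move over it and lower.

```bash
python3 - <<'E'
from h import *
T=orient(-90,0)
for z in(.325,.275,.266): go([.561,-.2295,z-.171],T,L=.171)
E
```

```text
t 10.2 tcp [ 0.561 -0.23   0.325] slide [48.8  3.2  4.8] rot [-0.2  0.1  0.1]
t 10.2 tcp [ 0.561 -0.23   0.275] slide [48.9  3.4 54.8] rot [-0.2  0.1  0.1]
t 10.2 tcp [ 0.561 -0.23   0.266] slide [48.9  3.4 63.8] rot [-0.2  0.1  0.1]
```

Call:
move_arm --rows '[{"slide": [25, 2, 3], "delta_rot": [0, 0, 0], "claw": 0.4}, {"slide": [48.9, 3.3, 10], "delta_rot": [-0.2, 0.1, 0.1], "claw": 0.4}, {"slide": [48.9, 3.3, 35], "delta_rot": [-0.2, 0.1, 0.1], "claw": 0.4}, {"slide": [48.9, 3.3, 53], "delta_rot": [-0.2, 0.1, 0.1], "claw": 0.4}, {"slide": [48.9, 3.3, 56], "delta_rot": [-0.2, 0.1, 0.1], "claw": 0.4}]'

```text
time: 10.82
ee_pos: [0.5604, -0.229, 0.2719]
ee_rot: [-3.138, -0.002, 1.57]
ft_force: [0.3, -0.5, -0.6]
width: 0.0446
gripper_force: 15.0
```

```bash
python3 - <<'E'
from h import *
T=orient(-90,0); s=env.observe(); print(s['ee_pos'],s['ft_force'],s['width'])
for z in(.266,.2645): go([.561,-.2295,z-.171],T,L=.171)
E
```

```text
[ 0.5603545  -0.22895395  0.27186415] [ 0.30834313 -0.47446756 -0.61570991] 0.04463119126113843
t 10.82 tcp [ 0.561 -0.23   0.266] slide [-0.6  0.7  5.9] rot [-0.2 -0.1 -0.1]
t 10.82 tcp [ 0.561 -0.23   0.264] slide [-0.6  0.7  7.4] rot [-0.2 -0.1 -0.1]
```

Call:
move_arm --rows '[{"slide": [-0.6, 0.6, 3], "delta_rot": [-0.2, 0, 0], "claw": 0.4}, {"slide": [-0.6, 0.6, 5], "delta_rot": [-0.2, 0, 0], "claw": 0.4}, {"slide": [-0.6, 0.6, 6.5], "delta_rot": [-0.2, 0, 0], "claw": 0.4}, {"slide": [-0.6, 0.6, 6.5], "delta_rot": [-0.2, 0, 0], "claw": 0.4}]'

```text
time: 11.32
ee_pos: [0.5618, -0.2304, 0.2678]
ee_rot: [3.138, -0.0, 1.569]
ft_force: [-0.8, -0.4, -2.0]
width: 0.0442
gripper_force: 15.0
```

Call:
move_arm --rows '[{"slide": [0, 0, 1], "delta_rot": [0, 0, 0], "claw": 0.4}, {"slide": [0, 0, 1.5], "delta_rot": [0, 0, 0], "claw": 0.4}, {"slide": [0, 0, 1.5], "delta_rot": [0, 0, 0], "claw": 0.4}]'

```text
time: 11.7
ee_pos: [0.5617, -0.2303, 0.266]
ee_rot: [3.138, -0.001, 1.57]
ft_force: [-0.7, 0.2, -1.0]
width: 0.0443
gripper_force: 15.0
```

```bash
python3 - <<'E'
from h import *
for i in range(4):
    s=env.observe(); print(s['ee_pos'],s['ft_force'])
    if i<3: im=env.read_camera("top" if i<2 else "wrist")
ct=cal("top"); 
cv2.imwrite("pics/w4.png",im)
E
```

```text
[ 0.56171845 -0.23025275  0.26596258] [-0.74091222  0.16522379 -0.95513335]
[ 0.56172655 -0.23027717  0.26601668] [ 0.20974874  0.74948541 -1.84730607]
[ 0.56174627 -0.23026188  0.26605225] [-0.48347938 -0.74628132 -1.28792625]
[ 0.56174535 -0.23027516  0.2660543 ] [-0.87323672 -0.6195257  -0.82615835]
```

View pics/w4.png

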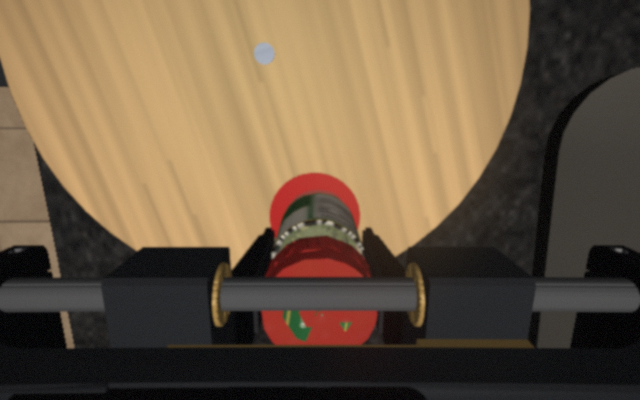

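The jar is just above the spot. The spot spans columns 270–360 with its top edge at row 172, and the jar's foot edge is at about (320,191).

```bash
python3 - <<'E'
from h import *
c=cal("wrist"); s=env.observe()
print("spot top",ray(c,(315,172.5),.021),"L",ray(c,(270,208),.021),"R",ray(c,(360,208),.021))
print("jar edge",ray(c,(320,191),.021),ray(c,(320,191),.023))
im=cv2.imread("pics/w4.png"); hsv=cv2.cvtColor(im,cv2.COLOR_BGR2HSV)
r=cv2.inRange(hsv,(0,150,80),(8,255,255))|cv2.inRange(hsv,(172,150,80),(180,255,255)); r[232:]=0;
n,l,st,ce=cv2.connectedComponentsWithStats(r); i=1+st[1:,4].argmax(); cn=max(cv2.findContours((l==i).astype(np.uint8),0,1)[0],key=len)[:,0]
P=np.array([ray(c,q,.021)[:2] for q in cn if q[1]<226])
hull=cv2.convexHull(P.astype(np.float32))[:,0]
from scipy.optimize import least_squares
f=least_squares(lambda v:np.hypot(*(P-v).T)-.03,[.561,-.23],loss='soft_l1',f_scale=.0005); print("spot",f.x,st[i])
E
```

```text
spot top [ 0.56192351 -0.20022285  0.021     ] L [ 0.53233104 -0.22380498  0.021     ] R [ 0.59142266 -0.22388773  0.021     ]
jar edge [ 0.56513546 -0.21238637  0.021     ] [ 0.56511768 -0.21191679  0.023     ]
spot [ 0.56128827 -0.2314402 ] [ 270  173   90   59 2033]
```

Call:
move_arm --rows '[{"slide": [3, 0, 0], "delta_rot": [0, 0, 0], "claw": 0.4}, {"slide": [3, 0, 1], "delta_rot": [0, 0, 0], "claw": 0.4}, {"slide": [3, 0, 1.5], "delta_rot": [0, 0, 0], "claw": 0.4}, {"slide": [3, 0, 1.5], "delta_rot": [0, 0, 0], "claw": 0.4}]'

```text
time: 12.35
ee_pos: [0.5618, -0.2273, 0.2647]
ee_rot: [3.138, -0.001, 1.57]
ft_force: [0.1, 0.5, 0.5]
width: 0.0441
gripper_force: 15.0
```

Call:
move_arm --rows '[{"slide": [0, 0, 0.5], "delta_rot": [0, 0, 0], "claw": 0.4}, {"slide": [0, 0, 1], "delta_rot": [0, 0, 0], "claw": 0.4}, {"slide": [0, 0, 1], "delta_rot": [0, 0, 0], "claw": 0.4}]'

```text
time: 12.72
ee_pos: [0.5622, -0.2272, 0.2647]
ee_rot: [3.136, -0.0, 1.57]
ft_force: [-1.0, 2.3, 5.1]
width: 0.0444
gripper_force: 15.0
```

Contact is made at 5 N. I'll ease off slightly and release.

Call:
move_arm --rows '[{"slide": [0, 0, -0.7], "delta_rot": [0, 0, 0], "claw": 0.4}, {"slide": [0, 0, -0.7], "delta_rot": [0, 0, 0], "claw": 0.5}, {"slide": [0, 0, -0.7], "delta_rot": [0, 0, 0], "claw": 0.58}, {"slide": [0, 0, -0.7], "delta_rot": [0, 0, 0], "claw": 0.66}, {"slide": [0, 0, -0.7], "delta_rot": [0, 0, 0], "claw": 0.66}]'

```text
time: 13.35
ee_pos: [0.5617, -0.2273, 0.264]
ee_rot: [3.138, -0.001, 1.57]
ft_force: [0.1, 0.3, 0.0]
width: 0.062
gripper_force: 0.0
```

Call:
move_arm --rows '[{"slide": [0, 0, -15], "delta_rot": [0, 0, 0], "claw": 0.66}, {"slide": [0, 0, -40], "delta_rot": [0, 0, 0], "claw": 0.66}, {"slide": [0, 0, -80], "delta_rot": [0, 0, 0], "claw": 0.66}, {"slide": [-40, -40, -130], "delta_rot": [0, 0, 0], "claw": 0.66}, {"slide": [-60, -90, -140], "delta_rot": [0, 0, 0], "claw": 0.66}]'

```text
time: 13.98
ee_pos: [0.4739, -0.2868, 0.408]
ee_rot: [3.132, 0.004, 1.571]
ft_force: [-0.1, -1.5, 0.9]
width: 0.0627
gripper_force: 0.0
```

Call:
move_arm --rows '[{"slide": [-10, -50, -20], "delta_rot": [0, 0, 0], "claw": 0.66}, {"slide": [-20, -100, -40], "delta_rot": [0, 0, 0], "claw": 0.66}, {"slide": [-30, -130, -50], "delta_rot": [0, 0, 0], "claw": 0.66}, {"slide": [-30, -130, -50], "delta_rot": [0, 0, 0], "claw": 0.66}]'

```text
time: 14.48
ee_pos: [0.3423, -0.3162, 0.4552]
ee_rot: [3.135, 0.003, 1.567]
ft_force: [-0.0, 0.0, -0.8]
width: 0.0627
gripper_force: 0.0
```

```bash
python3 chk.py; python3 - <<'E'
from h import *
im=env.read_camera("top"); cv2.imwrite("pics/t5.png",cv2.resize(im[150:260,240:440],(800,440),interpolation=cv2.INTER_CUBIC))
E
```

```text
14.475 [-0.01547383  0.04048572 -0.76208471] [ 0.3422636  -0.31617369  0.45517161]
lid [ 0.5054 -0.0366  0.139 ] {'red': array([ 0.5623, -0.2345,  0.021 ]), 'angle': -72.32} ring [ 0.4999 -0.0389] need [-5.5 -2.3  0. ] tool [-2.3 -5.4 -0. ]
```

View pics/t5.png

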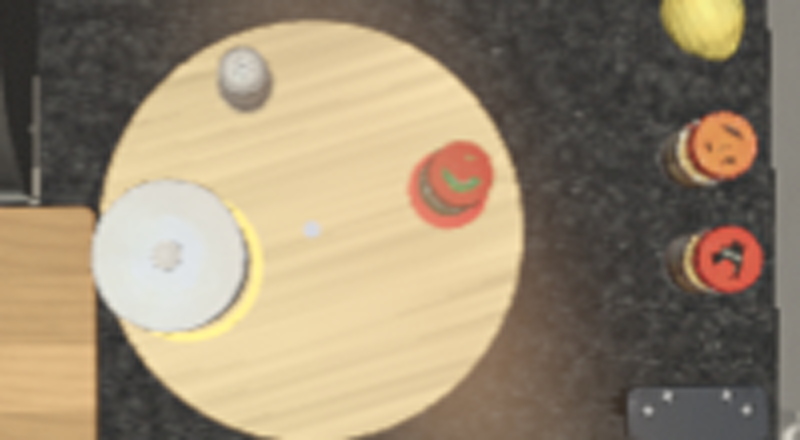

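The jar is standing on the red spot, with its cap at crop (464,170) and the spot centred near (449,188). The canister hasn't moved and the other jars and the shaker are still standing. One numeric check of the jar's offset before handing in.

```bash
python3 - <<'E'
from h import *
c=cal("top"); f=lambda x,y,z:ray(c,(240+(x+.5)/4-.5,150+(y+.5)/4-.5),z).round(4)
print("cap",f(463,171,.127),"spot",f(449,188,.021))
for n,p in(("j2",(728,259)),("j3",(722,145))): print(n,f(*p,.106))
print("shaker",f(243,68,.09))
E
```

```text
cap [ 0.562  -0.2301  0.127 ] spot [ 0.5594 -0.2311  0.021 ]
j2 [ 0.5036 -0.4122  0.106 ]
j3 [ 0.5815 -0.41    0.106 ]
shaker [ 0.6373 -0.0825  0.09  ]
```

```bash
python3 -c "
from bench import env; print(env.finish_job())"
```

```text
the job is handed in; nothing more can be done
None
```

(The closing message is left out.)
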